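# Sort the strays, then tip the cap tote into its marked corner and hold it

## Task

Two parts are left lying on the bench: put the white rotor adapter into the green adapter tray with the other one, and the blue screw cap into the white tote with the other caps. Then grip the tote (its black tab is there to hold it by), lift it well clear of the bench and everything on it, and tilt it until all four caps have slid together into the corner marked yellow, without spilling any. Finish holding the tote still in the gripper like that, in the air and tilted, with the caps in the yellow corner; leave everything else on the bench where it is.

Things in the scene. Friction and masses are not known exactly. Their poses are not given: they have to be found in the camera images.
- tote: the cap tote: loose white open box, 180 (its x) x 140 (its y) x 45 mm high, walls and floor 4 mm, 0.16 to 0.26 kg, on the left or the right of the bench; origin at the centre of its underside, z up. Its -x, -y corner is marked yellow inside and out; in the middle of its +x wall (away from the robot) stands a black grip tab. Slick: caps start to slide in it at a tilt of 12 to 18 degrees
- tote_grip (a point): point in the black grip tab where it is best gripped, at (91, 0, 68) mm in the tote's frame. The tab is an upright plate 10 mm thick along the tote's x (86 to 96 mm), 60 mm wide along its y, its top 85 mm above the tote's underside, so 40 mm of it stands above the rim
- tote_corner (a point): the marked yellow corner: the point on the inner floor where floor and both walls meet, at (-86, -66, 4) mm in the tote's frame
- tray: the adapter tray: green open tray fixed to the bench, 160 (its x) x 140 (its y) x 40 mm high, walls and floor 4 mm, on the other side of the bench from the tote; origin under its centre. One white adapter already lies in its +x half (away from the robot); the -x half is free
- adapter: the stray white rotor adapter: a plain ring standing on its flat end on the open bench between tote and tray, 48 mm outside, 28 mm hole, 30 mm high, 40 g; origin at the centre of its underside
- adapter_old: the white adapter that already lies in the tray, same size; origin at the centre of its underside
- cap4: the stray blue screw cap that lies flat on the open bench between tote and tray: a closed disc 32 mm in diameter, 15 mm high, 12 g; origin at its middle
- cap1: one of the three loose blue screw caps, 32 mm in diameter, 15 mm high, 12 g, that already lie in the tote, in its half away from the robot; origin at its middle
- cap2: one of the three loose blue screw caps, 32 mm in diameter, 15 mm high, 12 g, that already lie in the tote, in its half away from the robot; origin at its middle
- cap3: one of the three loose blue screw caps, 32 mm in diameter, 15 mm high, 12 g, that already lie in the tote, in its half away from the robot; origin at its middle
- rack: blue tube rack, 96 x 200 x 52 mm, with four tubes in blue caps standing in it (119 mm high in all), at the back of the bench, origin under its centre
- bottle: amber bottle with blue cap, 64 mm in diameter, 150 mm high, at the right, origin under its centre
- beaker: white beaker, 76 mm in diameter, 90 mm high, at the left, origin under its centre
- marker: red marker pen, 120 mm long along its x axis, 14 mm thick, lying at the left, origin under its middle
- tipbox: clear tip box with a yellow lid, 87 x 122 x 62 mm, at the right, origin under its centre

How it is judged (in metres and radians):
On the way, in this order (a step that is already met when the one before it is completed fails the run):
1. the stray cap lies in the tote and the stray adapter in the tray, both let go, the tote still on the bench (x of cap4 in the frame of tote between -0.086 and 0.086 m and y of cap4 in the frame of tote between -0.066 and 0.066 m and z of cap4 in the frame of tote between -0.005 and 0.05 m and x of adapter in the frame of tray between -0.08 and 0.08 m and y of adapter in the frame of tray between -0.07 and 0.07 m and z of adapter in the frame of tray between -0.005 and 0.045 m and contact force between the fingers and cap4 below 0.1 N and contact force between the fingers and adapter below 0.1 N and height (world z) of tote below 0.02 m), for 0.2 s.
2. the tote is lifted clear of the bench, held in the fingers (height (world z) of each of tote_corner, tote above 0.05 m and contact force between the fingers and tote above 1 N), for 0.2 s.
At the end, for the whole second after the job is handed in: The tote is held by the fingers alone, at rest, its yellow inner corner more than 50 mm above the bench, tilted by more than 0.25 rad; the middles of all four caps are inside the tote, within 95 mm of the yellow corner point, and at rest; both white adapters lie in the green tray (distance between each of cap1, cap2, cap3, cap4 and tote_corner below 0.095 m and x of cap1 in the frame of tote between -0.088 and 0.088 m and y of cap1 in the frame of tote between -0.068 and 0.068 m and z of cap1 in the frame of tote between -0.005 and 0.06 m and x of cap2 in the frame of tote between -0.088 and 0.088 m and y of cap2 in the frame of tote between -0.068 and 0.068 m and z of cap2 in the frame of tote between -0.005 and 0.06 m and x of cap3 in the frame of tote between -0.088 and 0.088 m and y of cap3 in the frame of tote between -0.068 and 0.068 m and z of cap3 in the frame of tote between -0.005 and 0.06 m and x of cap4 in the frame of tote between -0.088 and 0.088 m and y of cap4 in the frame of tote between -0.068 and 0.068 m and z of cap4 in the frame of tote between -0.005 and 0.06 m and angle between tote's own z axis and vertical above 0.25 rad and height (world z) of tote_corner above 0.05 m and contact force between the fingers and tote above 1 N and linear speed of each of tote, cap1, cap2, cap3, cap4 below 0.03 m/s and angular speed of tote below 0.2 rad/s and x of adapter in the frame of tray between -0.08 and 0.08 m and y of adapter in the frame of tray between -0.07 and 0.07 m and z of adapter in the frame of tray between -0.005 and 0.045 m and x of adapter_old in the frame of tray between -0.08 and 0.08 m and y of adapter_old in the frame of tray between -0.07 and 0.07 m and z of adapter_old in the frame of tray between -0.005 and 0.045 m and contact force between tote and rack below 0.1 N and contact force between tote and bottle below 0.1 N and contact force between tote and beaker below 0.1 N and contact force between tote and marker below 0.1 N and contact force between tote and tipbox below 0.1 N and contact force between tote and tray below 0.1 N); the arm keeps its last pose, push and grip.
It fails at once if the rack is shifted by more than 40 mm (distance of rack from where it was at the start of the episode above 0.04 m).
It fails at once if the bottle is shifted by more than 40 mm (distance of bottle from where it was at the start of the episode above 0.04 m).
It fails at once if the beaker is shifted by more than 40 mm (distance of beaker from where it was at the start of the episode above 0.04 m).
It fails at once if the marker is shifted by more than 40 mm (distance of marker from where it was at the start of the episode above 0.04 m).
It fails at once if the tipbox is shifted by more than 40 mm (distance of tipbox from where it was at the start of the episode above 0.04 m).
It also fails if it takes over 64 s, if anything falls off the work surface, if the arm or the gripper's body presses on something with over 40 N, if the wrist force passes 120 N, or if a joint passes its speed limit or range.

## Robot

A 6-joint arm with a two-finger parallel gripper is mounted at the origin on the work surface. World frame = base frame: x ahead of the robot, y to its left, z up, the work surface at z = 0. Lengths are in mm, angles in rad, forces in N, time in s.
With the tool pointing down it reaches from about 300 to 775 mm from the base axis. Payload 14.6 kg.
Tool frame: the origin (TCP) lies on the centre line of the jaws, within the pads' length; the fingertips stand 11 mm ahead of it and the grasp point (between the pads) lies 8 mm behind it; z points along the fingers, y is the line along which they close (so a half turn about z gives the same grasp; the last joint's range is limited). The gripper opens to 94 mm and grips with 3 to 60 N. Pads are 16 mm wide; open, the fingers measure 119 mm over their backs; the gripper's body (75 mm by 177 mm) begins 78 mm behind the grasp point.
Start: joints at [1.211, 0.3, 1.521, -0, 1.321, -0.067], TCP at [158.746, 526.582, 216.446] pointing down, gripper open.
Joint ranges: [-3.03, 3.03], [-0.79, 2.21], [0.23, 2.52], [-1.04, 4.18], [0, 3.07], [-2.55, 2.55]. Speed limits (rad/s): [2.22, 2.22, 2.57, 3.14, 3.14, 3.14].

## Interface

Orientations are given as a unit quaternion [w, x, y, z].
In Python, from station import manip gives the robot as it stands.
- The arm moves only by the tool play_rows, never from a script. Its argument "steps" is a list of rows, each an object with "hand": the gripper command: -1 is shut, 1 is fully open, values between are in proportion; "xyz": the shift along the world's x, y, z in cm, a list of three; "turn": the turn, a rotation vector about the world's x, y, z in degrees, a list of three. A call has 1 to 8 rows; each row is the pose to reach, as a shift and turn from the pose commanded when the call began; what a row does not reach only later rows make up. A row lasts 1/12 s, in which the tool goes at most 41.7 mm and 7.16 degrees, less where a joint would pass 70% of its speed; a pose out of reach is approached as far as the arm can. A call with a gripper value outside its range is refused whole. The fingers move at their own pace and stop on an object; the grip force is fixed at half the most. Time passes only in rows, so rows that repeat a pose let the fingers close. It gives the time, the measured TCP pose, the force, the opening and the grip force at its end, in the units of the state.
- manip.read_state(): the state, without advancing time (a new reading comes with each control period).
- manip.snapshot(name): name is "scene" or "side" or "wrist"; returns the picture (384x512x3 uint8, red, green, blue); there is no depth.
- manip.camera_info(name): a dict with "fx", "fy", "cx", "cy" (pixels), "origin" and "orientation" of the camera in the world. Camera axes: x right, y down, z forward; pixel columns grow to the right and rows downward; lengths in mm; the calibration is good to about 2 mm. A picture is of the moment at which its call begins: read the wrist's pose just before it. camera_info takes no time and is no camera call; for the wrist camera it gives the pose at the moment of the call.
- manip.job_done(): hands the job in; it is judged then, once.
The state is a dict: "time": time; "q": joint angles; "qvel": joint speeds; "joint_efforts": joint torques, N m; "tcp_pos": TCP position; "tool_rot": TCP orientation; "force": force on the tool from outside, world axes, zero at the start; "wrist_torque": the same for the moment, N m; "grip_width": finger opening in mm; "finger_force": force on a finger pad.
Only numpy, scipy, OpenCV 4.12 (cv2) and the standard library are available. Lean on these libraries where they do the work, as an engineer would, in place of code of your own. Each camera call takes 0.05 s, during which the arm holds its last target. There are 200 camera calls.

## Working session

There is one attempt and no reset: what is moved stays moved. The work goes in short steps, Python scripts to look and compute and a tool call to move; the robot and the scene stay as the last step left them, time stands still between calls to the robot, and variables do not carry over. Pictures are saved under pics/ and viewed, at most 10 in all, crops included, and the job is handed in when it is done.

Besides the shell and the picture viewer there is one more tool, called after "Call:" as name([rows], argument=value, ...), one row to a line, values as JSON. play_rows: Moves the arm, as the interface text tells. Its arguments: {"type":"object","properties":{"steps":{"type":"array","items":{"type":"object","properties":{"hand":{"type":"number"},"xyz":{"type":"array","items":{"type":"number"}},"turn":{"type":"array","items":{"type":"number"}}}}}},"required":["steps"]}

```bash
mkdir -p pics
cat > h.py <<'E'
from station import manip
import numpy as np, cv2
from scipy.spatial.transform import Rotation as R
def snap(n):
    ci=manip.camera_info(n); return manip.snapshot(n),ci
def save(im,f): cv2.imwrite('pics/'+f,cv2.cvtColor(im,cv2.COLOR_RGB2BGR))
def rot(ci):
    q=np.array(ci['orientation']); return R.from_quat(q[[1,2,3,0]]).as_matrix()
def ray(ci,uv):
    uv=np.atleast_2d(uv).astype(float)
    d=np.c_[(uv[:,0]-ci['cx'])/ci['fx'],(uv[:,1]-ci['cy'])/ci['fy'],np.ones(len(uv))]
    return d@rot(ci).T
def onz(ci,uv,z):
    d=ray(ci,uv);o=np.array(ci['origin']);return o+d*((z-o[2])/d[:,2])[:,None]
def proj(ci,p):
    c=(np.atleast_2d(p)-np.array(ci['origin']))@rot(ci)
    return np.c_[ci['fx']*c[:,0]/c[:,2]+ci['cx'],ci['fy']*c[:,1]/c[:,2]+ci['cy']]
def blobs(m,amin=40):
    n,l,s,c=cv2.connectedComponentsWithStats(m.astype(np.uint8)); 
    return [(s[i][:5].tolist(),c[i].round(1).tolist()) for i in range(1,n) if s[i][4]>=amin]
E
python3 - <<'E'
from h import *
ims=[]
for n in ['scene','side','wrist']:
    im,ci=snap(n); np.save(n+'.npy',im); print(n,ci); save(im,n+'0.png')
print(manip.read_state())
E
```

```text
scene {'fx': 449.137089260049, 'fy': 449.137089260049, 'cx': 256.0194543679103, 'cy': 190.1688569701608, 'origin': array([1404.49841117, -379.61410687, 1247.66151716]), 'orientation': array([-0.26716573,  0.8007194 ,  0.50629902, -0.17644323])}
side {'fx': 437.6207712128014, 'fy': 437.6207712128014, 'cx': 252.7618905986336, 'cy': 192.47920510363832, 'origin': array([  313.81714557, -1118.02938181,   802.97696252]), 'orientation': array([-0.47431999,  0.87125143, -0.10442016,  0.07097829])}
wrist {'fx': 279.16440951702947, 'fy': 279.16440951702947, 'cx': 259.19480988651475, 'cy': 194.6797988002376, 'origin': array([ 82.45497738, 549.37658175, 385.35028945]), 'orientation': array([0.10966032, 0.79491404, 0.59111863, 0.08163978])}
{'time': 0.15, 'q': array([ 1.21138938e+00,  3.00327928e-01,  1.52142790e+00,  2.05274191e-05,
        1.32070083e+00, -6.65751334e-02]), 'qvel': array([ 0.0005823 , -0.00235758, -0.00316259,  0.00017849,  0.00124895,
        0.00014562]), 'joint_efforts': array([ 8.83140019e-04, -5.31957471e+01, -3.52827322e+01,  7.07808835e-02,
        2.35244242e-02, -1.07989383e-04]), 'tcp_pos': array([158.68445018, 526.41595603, 216.02966311]), 'tool_rot': array([-1.01037851e-04,  1.45895834e-01,  9.89299863e-01, -4.20141944e-04]), 'force': array([0.55876192, 0.22422871, 0.35790718]), 'wrist_torque': array([ 0.0176022 ,  0.03698402, -0.00268297]), 'finger_force': 0.0, 'grip_width': 93.54453407287271}
```

View pics/scene0.png

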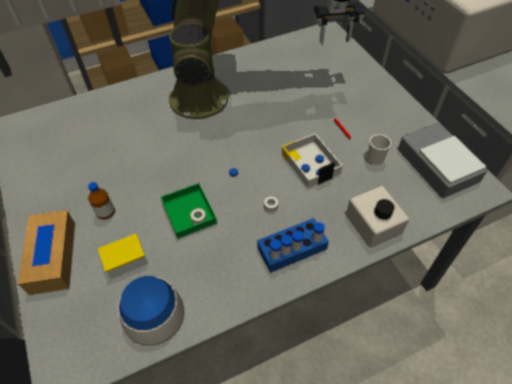

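View pics/side0.png

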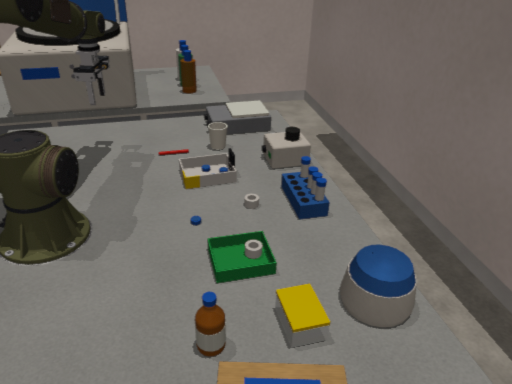

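The scene picture shows the tote at about (311,160) with its tab at (326,172), the stray cap at (234,172), the adapter at (271,203) and the tray at (189,210). The side picture agrees: cap (196,220), adapter (252,201), tote (207,170), tray (241,256).

```bash
python3 - <<'E'
from h import *
for n,b in [('scene',dict(cap=(222,160,246,184),ad=(258,190,284,216),tote=(275,128,348,190),tray=(155,178,222,242))),('side',dict(cap=(185,210,208,230),ad=(240,190,264,212),tote=(172,145,244,192),tray=(200,228,282,284)))]:
    im=np.load(n+'.npy');ci=manip.camera_info(n)
    hsv=cv2.cvtColor(im,cv2.COLOR_RGB2HSV);H,S,V=[hsv[...,i].astype(int) for i in range(3)]
    M=dict(blue=(abs(H-110)<15)&(S>130)&(V>50),green=(abs(H-65)<15)&(S>120)&(V>40),yel=(abs(H-25)<8)&(S>150)&(V>100),white=(S<45)&(V>150),black=(V<50))
    print(n, 'bench V', im[195,240])
    for k,(x0,y0,x1,y1) in b.items():
        for c,z in dict(cap=[('blue',7.5)],ad=[('white',15)],tote=[('blue',12),('yel',45),('black',68),('white',45)],tray=[('green',20),('white',20)])[k]:
            for s,cc in blobs(M[c][y0:y1,x0:x1],10):
                uv=np.array(cc)+[x0,y0]; print(k,c,s,uv,onz(ci,uv,z)[0].round(0))
    for nm,z,c,(x0,y0,x1,y1) in [('tote',45,'white',b['tote']),('tray',40,'green',b['tray'])]:
        m=np.zeros_like(V,np.uint8);mm=M[c]|(M['yel']) if nm=='tote' else M[c];m[y0:y1,x0:x1]=mm[y0:y1,x0:x1]
        pts=cv2.findNonZero(m);h=cv2.convexHull(pts);a=cv2.approxPolyDP(h,3,True)[:,0]
        for p in a: print(nm,p,onz(ci,p,z)[0].round(0),onz(ci,p,0)[0].round(0))
E
python3 - <<'E'
import cv2,numpy as np
a=cv2.imread('pics/scene0.png')[125:245,150:350];b=cv2.imread('pics/side0.png')[140:290,165:285]
o=np.zeros((600,800,3),np.uint8);a=cv2.resize(a,None,fx=2.3,fy=2.3,interpolation=2);b=cv2.resize(b,None,fx=2.7,fy=2.7,interpolation=2)
a2=cv2.resize(cv2.imread('pics/scene0.png')[130:190,275:350],None,fx=4,fy=4,interpolation=2)
o[:a.shape[0],:a.shape[1]]=a;o[:b.shape[0],470:470+b.shape[1]]=b;o[300:540,:300]=a2
cv2.imwrite('pics/z.png',o)
E
```

```text
scene bench V [135 135 124]
cap blue [8, 9, 8, 7, 43] [233.2 171.8] [431. -29.   8.]
ad white [6, 6, 15, 12, 100] [270.9 201.3] [612.  32.  15.]
tote blue [41, 28, 7, 6, 36] [319.1 158.4] [513. 277.  12.]
tote blue [27, 37, 7, 6, 36] [305.1 167.4] [528. 210.  12.]
tote yel [8, 14, 18, 18, 115] [291.6 152.1] [467. 186.  45.]
tote black [43, 34, 17, 22, 219] [325.9 172.8] [619. 236.  68.]
tote white [28, 5, 12, 5, 16] [308.6 135.1] [420. 282.  45.]
tote white [20, 15, 35, 37, 563] [310.5 159.3] [527. 230.  45.]
tray green [7, 6, 54, 54, 1641] [187.  209.4] [ 524. -237.   20.]
tray white [36, 31, 14, 12, 79] [197.6 214.6] [ 559. -212.   20.]
tote [341 165] [596. 313.  45.] [566. 339.   0.]
tote [308 179] [601. 178.  45.] [571. 199.   0.]
tote [283 146] [427. 172.  45.] [391. 192.   0.]
tote [314 133] [419. 306.  45.] [382. 331.   0.]
tray [215 223] [ 627. -176.   40.] [ 601. -169.    0.]
tray [178 237] [ 626. -301.   40.] [ 600. -298.    0.]
tray [162 196] [ 450. -296.   40.] [ 418. -293.    0.]
tray [198 184] [ 454. -169.   40.] [ 423. -162.    0.]
side bench V [129 127 121]
cap blue [
[... 315 characters left out ...]
2] [231.1 158.6] [597. 217.  68.]
tote white [11, 19, 43, 12, 241] [202.7 170.2] [492. 197.  45.]
tray green [8, 3, 68, 52, 2343] [239.2 257.3] [ 521. -246.   20.]
tray white [45, 12, 17, 11, 77] [253.1 244.9] [ 570. -204.   20.]
tote [235 170] [602. 175.  45.] [619. 251.   0.]
tote [187 188] [425.  93.  45.] [432. 164.   0.]
tote [179 159] [422. 295.  45.] [428. 378.   0.]
tote [227 155] [597. 290.  45.] [614. 373.   0.]
tray [275 272] [ 591. -342.   40.] [ 605. -302.   -0.]
tray [217 282] [ 442. -344.   40.] [ 449. -304.    0.]
tray [208 239] [ 448. -175.   40.] [ 456. -126.    0.]
tray [262 231] [ 604. -173.   40.] [ 619. -123.    0.]
tray [275 261] [ 603. -303.   40.] [ 618. -260.    0.]
```

View pics/z.png

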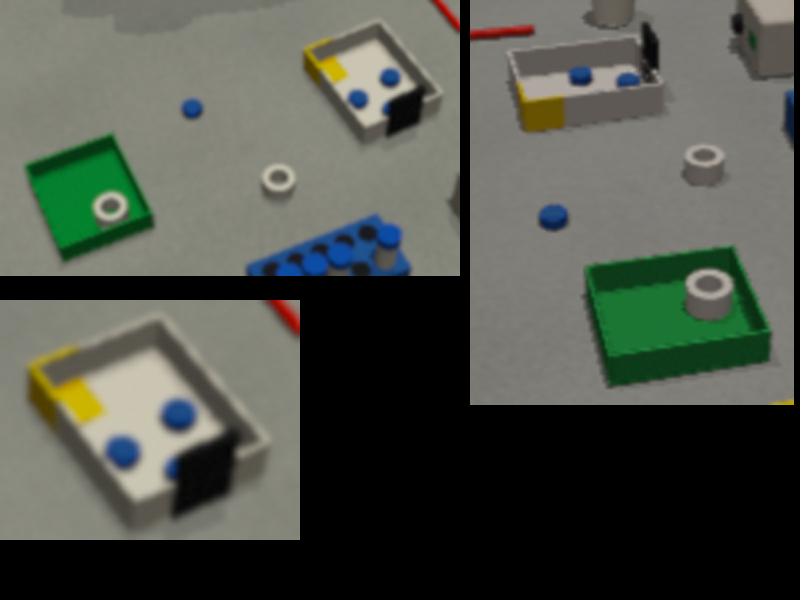

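Call:
play_rows([
  {"hand": 1,"xyz": [29,-37.5,8.5],"turn": [0,0,17]},
  {"hand": 1,"xyz": [29,-37.5,8.5],"turn": [0,0,17]},
  {"hand": 1,"xyz": [29,-37.5,8.5],"turn": [0,0,17]},
  {"hand": 1,"xyz": [29,-37.5,8.5],"turn": [0,0,17]},
  {"hand": 1,"xyz": [29,-37.5,8.5],"turn": [0,0,17]},
  {"hand": 1,"xyz": [29,-37.5,8.5],"turn": [0,0,17]},
  {"hand": 1,"xyz": [29,-37.5,8.5],"turn": [0,0,17]},
  {"hand": 1,"xyz": [29,-37.5,8.5],"turn": [0,0,17]},
])

```text
time: 0.82
tcp_pos: [357.5, 268.7, 274.9]
tool_rot: [0.0, -0.002, 1.0, 0.0]
force: [1.0, 0.8, -0.1]
grip_width: 94.2
finger_force: 0.0
```

Call:
play_rows([
  {"hand": 1,"xyz": [9,-12,2.5],"turn": [0,0,0]},
  {"hand": 1,"xyz": [9,-12,2.5],"turn": [0,0,0]},
  {"hand": 1,"xyz": [9,-12,2.5],"turn": [0,0,0]},
  {"hand": 1,"xyz": [9,-12,2.5],"turn": [0,0,0]},
  {"hand": 1,"xyz": [9,-12,2.5],"turn": [0,0,0]},
  {"hand": 1,"xyz": [9,-12,2.5],"turn": [0,0,0]},
])

```text
time: 1.32
tcp_pos: [447.2, 149.7, 299.2]
tool_rot: [-0.0, -0.001, 1.0, -0.0]
force: [0.7, -0.4, -0.5]
grip_width: 94.5
finger_force: 0.0
```

Run:
```python
from h import *
im,ci=snap('wrist');print(ci,manip.read_state()['tcp_pos']);save(im,'w1.png');np.save('w1.npy',im)
import pickle;pickle.dump(ci,open('w1.pkl','wb'))
for k,p in dict(cap=(431,-31,15),ad=(615,34,30),tab=(602,246,85),tray=(445,-235,40)).items(): print(k,proj(ci,p).round())
```

```text
{'fx': 279.16440951702947, 'fy': 279.16440951702947, 'cx': 259.19480988651475, 'cy': 194.6797988002376, 'origin': array([367.6594002 , 149.68118202, 468.67840548]), 'orientation': array([0.09618456, 0.69973747, 0.70121045, 0.09705627])} [446.6390806  150.53191467 299.14276846]
cap [[148. 156.]]
ad [[193. 263.]]
tab [[321. 273.]]
tray [[ 11. 167.]]
```

View pics/w1.png

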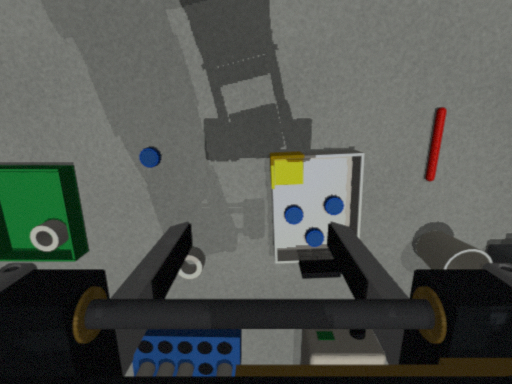

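The wrist picture shows the cap at (150,157), the adapter at (190,267), partly behind a finger, the tote rim with corners near (269,155), (363,153) and (275,263), the tab near (320,265), and the tray edge at the left.

Run:
```python
from h import *
import pickle
im=np.load('w1.npy');ci=pickle.load(open('w1.pkl','rb'))
hsv=cv2.cvtColor(im,cv2.COLOR_RGB2HSV);H,S,V=[hsv[...,i].astype(int) for i in range(3)]
blue=(abs(H-113)<15)&(S>130)&(V>40); blue[290:]=0
for s,c in blobs(blue,60): print('blue',s,c,'z15',onz(ci,c,15)[0].round(1),'z19',onz(ci,c,19)[0].round(1))
yel=(abs(H-27)<8)&(S>150)&(V>100);yel[200:]=0
for s,c in blobs(yel,60): print('yel',s,c)
w=(S<60)&(V>150)
for nm,(x0,y0,x1,y1),z in [('ad',(170,245,212,290),30),('old',(20,215,75,260),34)]:
    m=np.zeros_like(w,np.uint8);m[y0:y1,x0:x1]=w[y0:y1,x0:x1]
    c=max(cv2.findContours(m,cv2.RETR_EXTERNAL,2)[0],key=cv2.contourArea)
    (p,r)=cv2.minEnclosingCircle(c);print(nm,p,r,onz(ci,p,z)[0].round(1),onz(ci,[p[0]+r,p[1]],z)[0].round(1))
m=np.zeros_like(w,np.uint8);m[140:275,255:375]=((w|yel)&(V>110))[140:275,255:375]
m=cv2.morphologyEx(m,2,np.ones((2,2),np.uint8))
h=cv2.convexHull(cv2.findNonZero(m));
for p in cv2.approxPolyDP(h,4,True)[:,0]: print('rim',p,onz(ci,p,45)[0].round(1))
g=(abs(H-65)<15)&(S>120)&(V>40);h=cv2.convexHull(cv2.findNonZero(g.astype(np.uint8)))
for p in cv2.approxPolyDP(h,4,True)[:,0]: print('tray',p,onz(ci,p,40)[0].round(1))
crop=cv2.resize(im[140:280,250:375],None,fx=4.2,fy=4.2,interpolation=2);save(crop,'w1c.png')
```

```text
blue [140, 148, 20, 19, 316] [149.5, 157.0] z15 [432.  -28.1  15. ] z19 [431.4 -26.5  19. ]
blue [325, 197, 18, 18, 265] [333.4, 205.3] z15 [513.8 277.1  15. ] z19 [512.5 276.   19. ]
blue [285, 206, 18, 18, 258] [293.3, 214.4] z15 [530.4 209.2  15. ] z19 [529.  208.7  19. ]
blue [306, 229, 17, 18, 250] [314.0, 237.3] z15 [573.2 247.3  15. ] z19 [571.4 246.4  19. ]
yel [270, 155, 34, 34, 923] [286.3, 169.7]
ad (189.2413787841797, 267.82757568359375) 11.957703590393066 [625.1  27.4  30. ] [625.1  48.5  30. ]
old (43.25, 238.625) 14.429346084594727 [ 567.8 -214.6   34. ] [ 567.8 -190.3   34. ]
rim [364 154] [422.5 309.   45. ]
rim [360 237] [558.9 316.6  45. ]
rim [297 263] [606.9 214.6  45. ]
rim [276 263] [606.9 179.1  45. ]
rim [272 158] [428.8 169.7  45. ]
tray [333 339] [767.8 288.8  40. ]
tray [  0 260] [ 604.8 -291.5   40. ]
tray [  0 165] [ 441.3 -250.9   40. ]
tray [ 72 166] [ 442.6 -139.8   40. ]
tray [331 332] [752.1 283.9  40. ]
```

View pics/w1c.png

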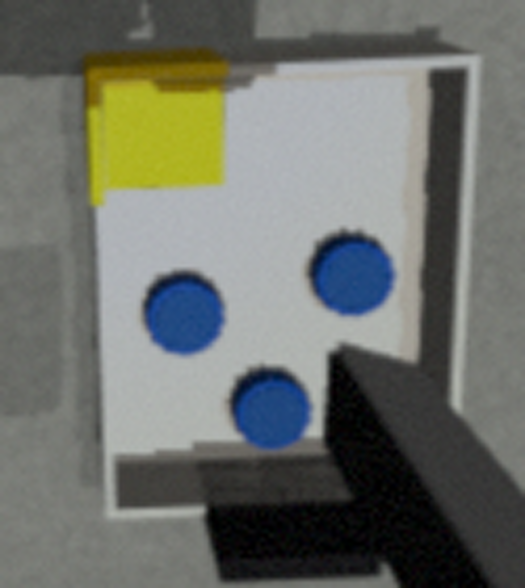

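Call:
play_rows([
  {"hand": 1,"xyz": [17.5,-12.3,-15]},
  {"hand": 1,"xyz": [17.5,-12.3,-15]},
  {"hand": 1,"xyz": [17.5,-12.3,-15]},
  {"hand": 1,"xyz": [17.5,-12.3,-15]},
  {"hand": 1,"xyz": [17.5,-12.3,-15]},
  {"hand": 1,"xyz": [17.5,-12.3,-15]},
  {"hand": 1,"xyz": [17.5,-12.3,-15]},
  {"hand": 1,"xyz": [17.5,-12.3,-15]},
])

```text
$.steps[0]: bad value
```

Run:
```python
from h import *
im,ci=snap('wrist');print(manip.read_state()['tcp_pos']);save(im,'w2.png')
hsv=cv2.cvtColor(im,cv2.COLOR_RGB2HSV);S,V=hsv[...,1].astype(int),hsv[...,2].astype(int)
u,v=proj(ci,(622,27,30))[0].astype(int);print(u,v)
w=((S<60)&(V>150));m=np.zeros_like(w,np.uint8);m[v-50:v+50,u-50:u+50]=w[v-50:v+50,u-50:u+50]
c=max(cv2.findContours(m,cv2.RETR_EXTERNAL,2)[0],key=cv2.contourArea);p,r=cv2.minEnclosingCircle(c)
print(p,r,onz(ci,p,30)[0],onz(ci,[p[0]+r,p[1]],30)[0],cv2.boundingRect(c))
```

```text
[446.35577983 151.0593224  299.17253175]
188 266
(188.56451416015625, 268.43548583984375) 11.940489768981934 [625.85090617  27.33637107  30.        ] [625.78293233  48.37523362  30.        ] (178, 257, 23, 22)
```

Call:
play_rows([
  {"hand": 1,"xyz": [17.5,-12.3,-15],"turn": [0,0,0]},
  {"hand": 1,"xyz": [17.5,-12.3,-15],"turn": [0,0,0]},
  {"hand": 1,"xyz": [17.5,-12.3,-15],"turn": [0,0,0]},
  {"hand": 1,"xyz": [17.5,-12.3,-15],"turn": [0,0,0]},
  {"hand": 1,"xyz": [17.5,-12.3,-15],"turn": [0,0,0]},
  {"hand": 1,"xyz": [17.5,-12.3,-15],"turn": [0,0,0]},
  {"hand": 1,"xyz": [17.5,-12.3,-15],"turn": [0,0,0]},
  {"hand": 1,"xyz": [17.5,-12.3,-15],"turn": [0,0,0]},
])

```text
time: 2.08
tcp_pos: [621.6, 27.6, 146.5]
tool_rot: [-0.002, -0.002, 1.0, 0.0]
force: [-0.7, -0.1, 0.6]
grip_width: 93.3
finger_force: 0.0
```

Run:
```python
from h import *
im,ci=snap('wrist');print(manip.read_state()['tcp_pos']);save(im,'w2.png')
hsv=cv2.cvtColor(im,cv2.COLOR_RGB2HSV);S,V=hsv[...,1].astype(int),hsv[...,2].astype(int)
u,v=proj(ci,(622,27,30))[0].astype(int);print(u,v)
w=((S<60)&(V>150));m=np.zeros_like(w,np.uint8);m[v-50:v+50,u-50:u+50]=w[v-50:v+50,u-50:u+50]
c=max(cv2.findContours(m,cv2.RETR_EXTERNAL,2)[0],key=cv2.contourArea);p,r=cv2.minEnclosingCircle(c)
print(p,r,onz(ci,p,30)[0],onz(ci,[p[0]+r,p[1]],30)[0],cv2.boundingRect(c))
```

```text
[621.33600327  28.51044837 148.56727296]
258 194
(257.5, 202.0) 20.52447509765625 [630.13005537  26.28005957  30.        ] [630.03752398  48.27605497  30.        ] (237, 201, 42, 16)
```

Call:
play_rows([
  {"hand": 1,"xyz": [0.3,-0.1,-4],"turn": [0,0,0]},
  {"hand": 1,"xyz": [0.3,-0.1,-8],"turn": [0,0,0]},
  {"hand": 1,"xyz": [0.3,-0.1,-11],"turn": [0,0,0]},
  {"hand": 1,"xyz": [0.3,-0.1,-12.9],"turn": [0,0,0]},
  {"hand": 1,"xyz": [0.3,-0.1,-12.9],"turn": [0,0,0]},
  {"hand": -1,"xyz": [0.3,-0.1,-12.9],"turn": [0,0,0]},
  {"hand": -1,"xyz": [0.3,-0.1,-12.9],"turn": [0,0,0]},
  {"hand": -1,"xyz": [0.3,-0.1,-12.9],"turn": [0,0,0]},
])

```text
time: 2.8
tcp_pos: [625.9, 27.1, 23.2]
tool_rot: [0.002, -0.002, 1.0, -0.0]
force: [-0.0, 0.4, -0.2]
grip_width: 77.4
finger_force: 0.0
```

Call:
play_rows([
  {"hand": -1,"xyz": [0,0,0],"turn": [0,0,0]},
  {"hand": -1,"xyz": [0,0,0],"turn": [0,0,0]},
  {"hand": -1,"xyz": [0,0,0],"turn": [0,0,0]},
  {"hand": -1,"xyz": [0,0,0],"turn": [0,0,0]},
])

```text
time: 3.13
tcp_pos: [624.9, 26.5, 20.8]
tool_rot: [0.0, -0.002, 1.0, 0.0]
force: [-0.0, -0.2, 0.9]
grip_width: 50.9
finger_force: 0.0
```

Call:
play_rows([
  {"hand": -1,"xyz": [0,0,0],"turn": [0,0,0]},
  {"hand": -1,"xyz": [0,0,0],"turn": [0,0,0]},
  {"hand": -1,"xyz": [0,0,0],"turn": [0,0,0]},
  {"hand": -1,"xyz": [0,0,3],"turn": [0,0,0]},
  {"hand": -1,"xyz": [0,0,6],"turn": [0,0,0]},
  {"hand": -1,"xyz": [0,0,9],"turn": [0,0,0]},
  {"hand": -1,"xyz": [-2,-3,10],"turn": [0,0,0]},
  {"hand": -1,"xyz": [-4,-6,10],"turn": [0,0,0]},
])

```text
time: 3.8
tcp_pos: [585.7, -33.3, 123.3]
tool_rot: [0.002, -0.003, 1.0, -0.0]
force: [0.6, -0.8, -0.8]
grip_width: 46.3
finger_force: 30.0
```

Call:
play_rows([
  {"hand": -1,"xyz": [-10.2,-20.2,0],"turn": [0,0,0]},
  {"hand": -1,"xyz": [-10.2,-20.2,0],"turn": [0,0,0]},
  {"hand": -1,"xyz": [-10.2,-20.2,0],"turn": [0,0,0]},
  {"hand": -1,"xyz": [-10.2,-20.2,0],"turn": [0,0,0]},
  {"hand": -1,"xyz": [-10.2,-20.2,0],"turn": [0,0,0]},
  {"hand": -1,"xyz": [-10.2,-20.2,0],"turn": [0,0,0]},
  {"hand": -1,"xyz": [-10.2,-20.2,0],"turn": [0,0,0]},
])

```text
time: 4.38
tcp_pos: [481.2, -238.5, 120.5]
tool_rot: [-0.0, 0.0, 1.0, -0.0]
force: [0.6, -0.2, -0.5]
grip_width: 46.7
finger_force: 30.0
```

Run:
```python
from h import *
im,ci=snap('scene');s=manip.read_state();print(s['tcp_pos'],s['grip_width'],s['finger_force'])
a=cv2.resize(im[130:250,140:300],None,fx=3,fy=3,interpolation=2)
im,ci=snap('side');b=cv2.resize(im[170:300,180:300],None,fx=2.5,fy=2.5,interpolation=2)
o=np.zeros((370,790,3),np.uint8);o[:360,:480]=a;o[:325,490:790]=b;save(o,'s2.png')
```

```text
[ 482.09116108 -236.80071875  120.45883886] 46.250393581941665 29.969971252139658
```

View pics/s2.png

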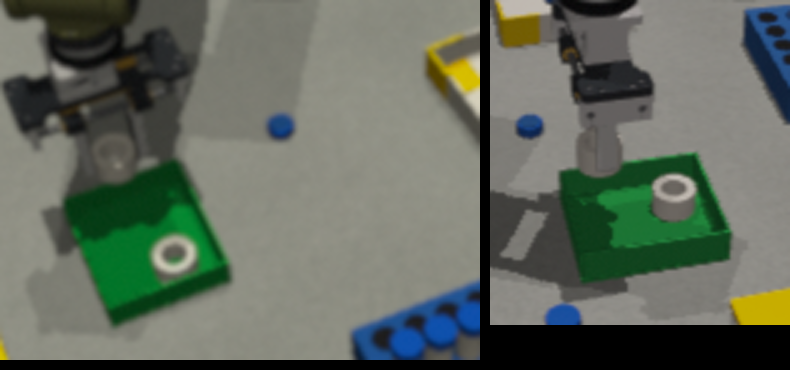

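The crops show the adapter held between the fingers above the tray's near half (left crop at (115,155)). The other adapter sits in the far half, and the near half is free.

Call:
play_rows([
  {"hand": -1,"xyz": [0.1,0,-3],"turn": [0,0,0]},
  {"hand": -1,"xyz": [0.1,0,-6],"turn": [0,0,0]},
  {"hand": -1,"xyz": [0.1,0,-8.5],"turn": [0,0,0]},
  {"hand": -1,"xyz": [0.1,0,-9.5],"turn": [0,0,0]},
  {"hand": -1,"xyz": [0.1,0,-9.6],"turn": [0,0,0]},
  {"hand": 0.5,"xyz": [0.1,0,-9.6],"turn": [0,0,0]},
  {"hand": 0.5,"xyz": [0.1,0,-9.6],"turn": [0,0,0]},
  {"hand": 0.5,"xyz": [0.1,0,-9.6],"turn": [0,0,0]},
])

```text
time: 5.15
tcp_pos: [484.4, -235.2, 25.2]
tool_rot: [0.0, -0.002, 1.0, -0.0]
force: [0.9, -0.1, -0.1]
grip_width: 62.9
finger_force: 0.0
```

Call:
play_rows([
  {"hand": 0.5,"xyz": [0,0,0],"turn": [0,0,0]},
  {"hand": 0.5,"xyz": [0,0,4],"turn": [0,0,0]},
  {"hand": 0.5,"xyz": [0,0,8],"turn": [0,0,0]},
  {"hand": 0.5,"xyz": [-1,4,10],"turn": [0,0,0]},
  {"hand": 0.5,"xyz": [-2,8,10],"turn": [0,0,0]},
  {"hand": 0.5,"xyz": [-3,12,10],"turn": [0,0,0]},
  {"hand": 0.5,"xyz": [-4,16,10],"turn": [0,0,0]},
  {"hand": 0.5,"xyz": [-5,20,10],"turn": [0,0,0]},
])

```text
time: 5.82
tcp_pos: [433.6, -35.9, 125.1]
tool_rot: [0.001, -0.002, 1.0, -0.0]
force: [1.5, 0.4, 0.2]
grip_width: 70.5
finger_force: 0.0
```

Run:
```python
from h import *
print(manip.read_state()['tcp_pos'])
im,ci=snap('scene');hsv=cv2.cvtColor(im,cv2.COLOR_RGB2HSV);H,S,V=[hsv[...,i].astype(int) for i in range(3)]
w=(S<60)&(V>125);x0,y0=155,178
for s,c in blobs(w[y0:242,x0:222],20): print('white',s,onz(ci,np.array(c)+[x0,y0],30)[0].round())
b=(abs(H-112)<15)&(S>130)&(V>40)
for s,c in blobs(b[160:185,222:246],10): print('cap',s,onz(ci,np.array(c)+[222,160],10)[0].round())
im,ci=snap('wrist');hsv=cv2.cvtColor(im,cv2.COLOR_RGB2HSV);H,S,V=[hsv[...,i].astype(int) for i in range(3)]
b=(abs(H-112)<15)&(S>130)&(V>30)
for s,c in blobs(b,100): print('wcap',s,c,onz(ci,c,15)[0].round())
print(proj(ci,(432,-28,15)))
```

```text
[433.56261051 -35.88000315 125.08777867]
white [0, 0, 41, 64, 1080] [ 485. -295.   30.]
white [21, 14, 15, 12, 108] [ 479. -233.   30.]
white [36, 31, 14, 12, 103] [ 566. -214.   30.]
white [22, 32, 45, 32, 489] [ 645. -207.   30.]
cap [8, 8, 8, 8, 47] [433. -30.  10.]
wcap [244, 180, 30, 31, 731] [258.2, 195.2] [432. -31.  15.]
wcap [462, 266, 19, 27, 319] [471.3, 278.1] [528. 212.  15.]
[[261.20773419 195.66089488]]
```

Call:
play_rows([
  {"hand": 0.5,"xyz": [-0.1,0.5,-4],"turn": [0,0,0]},
  {"hand": 0.5,"xyz": [-0.1,0.5,-8],"turn": [0,0,0]},
  {"hand": 0.5,"xyz": [-0.1,0.5,-10.2],"turn": [0,0,0]},
  {"hand": 0.5,"xyz": [-0.1,0.5,-11.1],"turn": [0,0,0]},
  {"hand": -1,"xyz": [-0.1,0.5,-11.1],"turn": [0,0,0]},
  {"hand": -1,"xyz": [-0.1,0.5,-11.1],"turn": [0,0,0]},
  {"hand": -1,"xyz": [-0.1,0.5,-11.1],"turn": [0,0,0]},
  {"hand": -1,"xyz": [-0.1,0.5,-11.1],"turn": [0,0,0]},
])

```text
time: 6.58
tcp_pos: [434.0, -32.7, 14.4]
tool_rot: [0.001, -0.002, 1.0, -0.0]
force: [0.2, 0.7, 0.3]
grip_width: 47.3
finger_force: 0.0
```

Call:
play_rows([
  {"hand": -1,"xyz": [0,0,0],"turn": [0,0,0]},
  {"hand": -1,"xyz": [0,0,0],"turn": [0,0,0]},
  {"hand": -1,"xyz": [0,0,0],"turn": [0,0,0]},
  {"hand": -1,"xyz": [0,0,0],"turn": [0,0,0]},
  {"hand": -1,"xyz": [0,0,3],"turn": [0,0,0]},
  {"hand": -1,"xyz": [0,0,6],"turn": [0,0,0]},
  {"hand": -1,"xyz": [0,0,9],"turn": [0,0,0]},
  {"hand": -1,"xyz": [0,0,12],"turn": [0,0,0]},
])

```text
time: 7.25
tcp_pos: [433.0, -32.4, 134.9]
tool_rot: [-0.0, -0.002, 1.0, 0.0]
force: [0.6, 0.2, -0.1]
grip_width: 31.2
finger_force: 30.0
```

Call:
play_rows([
  {"hand": -1,"xyz": [2.6,24.7,0],"turn": [0,0,0]},
  {"hand": -1,"xyz": [2.6,24.7,0],"turn": [0,0,0]},
  {"hand": -1,"xyz": [2.6,24.7,0],"turn": [0,0,0]},
  {"hand": -1,"xyz": [2.6,24.7,0],"turn": [0,0,0]},
  {"hand": -1,"xyz": [2.6,24.7,0],"turn": [0,0,0]},
  {"hand": -1,"xyz": [2.6,24.7,0],"turn": [0,0,0]},
  {"hand": -1,"xyz": [2.6,24.7,0],"turn": [0,0,0]},
  {"hand": -1,"xyz": [2.6,24.7,0],"turn": [0,0,0]},
])

```text
time: 7.92
tcp_pos: [458.9, 216.0, 133.1]
tool_rot: [-0.0, -0.004, 1.0, -0.0]
force: [0.4, -0.1, -0.2]
grip_width: 31.0
finger_force: 30.0
```

Run:
```python
from h import *
im,ci=snap('wrist');print(manip.read_state()['tcp_pos']);save(im,'w3.png')
print(proj(ci,[(604,248,85),(459,215,20)]))
hsv=cv2.cvtColor(im,cv2.COLOR_RGB2HSV);H,S,V=[hsv[...,i].astype(int) for i in range(3)]
b=(abs(H-112)<15)&(S>130)&(V>30)
for s,c in blobs(b,100): print('wcap',s,c,onz(ci,c,19)[0].round())
```

```text
[458.95478055 214.72460603 133.11573055]
[[290.67267227 357.52302632]
 [257.84971598 194.89810987]]
wcap [235, 213, 49, 56, 2022] [258.1, 239.4] [510. 216.  19.]
wcap [304, 227, 23, 29, 456] [315.4, 239.7] [510. 279.  19.]
wcap [271, 273, 21, 27, 453] [281.0, 287.0] [570. 243.  19.]
```

View pics/w3.png

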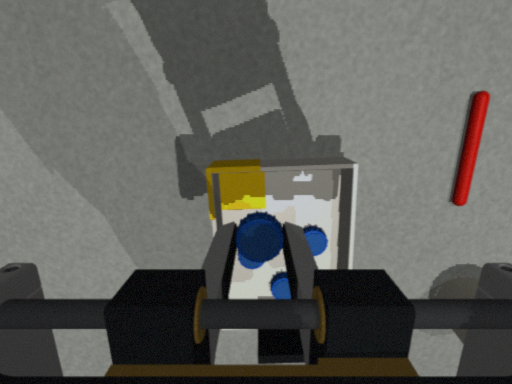

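The wrist picture shows the cap held at (260,237) over the tote. The tote's near rim corners are at (208,165) and (356,161), which agrees with the earlier measurement.

Call:
play_rows([
  {"hand": -1,"xyz": [0,0.7,-3],"turn": [0,0,0]},
  {"hand": -1,"xyz": [0,0.7,-6],"turn": [0,0,0]},
  {"hand": -1,"xyz": [0,0.7,-9],"turn": [0,0,0]},
  {"hand": -1,"xyz": [0,0.7,-11],"turn": [0,0,0]},
  {"hand": -1,"xyz": [0,0.7,-11.4],"turn": [0,0,0]},
  {"hand": -1,"xyz": [0,0.7,-11.4],"turn": [0,0,0]},
  {"hand": -0.1,"xyz": [0,0.7,-11.4],"turn": [0,0,0]},
  {"hand": -0.1,"xyz": [0,0.7,-11.4],"turn": [0,0,0]},
])

```text
time: 8.63
tcp_pos: [460.2, 221.4, 21.1]
tool_rot: [0.001, -0.002, 1.0, 0.0]
force: [0.8, -0.0, 0.1]
grip_width: 40.2
finger_force: 0.0
```

Call:
play_rows([
  {"hand": -0.1,"xyz": [0,0,0],"turn": [0,0,0]},
  {"hand": -0.1,"xyz": [0,0,3],"turn": [0,0,0]},
  {"hand": -0.1,"xyz": [0,0,6],"turn": [0,0,0]},
  {"hand": 0.3,"xyz": [0,0,10],"turn": [0,0,0]},
  {"hand": 0.3,"xyz": [0,0,14],"turn": [0,0,0]},
  {"hand": 0.3,"xyz": [0,0,18],"turn": [0,0,0]},
  {"hand": 0.3,"xyz": [0,0,20],"turn": [0,0,0]},
  {"hand": 0.3,"xyz": [0,0,20],"turn": [0,0,0]},
])

```text
time: 9.3
tcp_pos: [460.8, 222.1, 225.5]
tool_rot: [0.004, -0.002, 1.0, 0.002]
force: [0.7, 0.1, 0.3]
grip_width: 60.7
finger_force: 0.0
```

Run:
```python
from h import *
im,ci=snap('wrist');print(manip.read_state()['tcp_pos']);save(im,'w4.png')
hsv=cv2.cvtColor(im,cv2.COLOR_RGB2HSV);H,S,V=[hsv[...,i].astype(int) for i in range(3)]
b=(abs(H-112)<15)&(S>130)&(V>30)
for s,c in blobs(b,100): print('wcap',s,c,onz(ci,c,19)[0].round())
y=(abs(H-25)<10)&(S>150)&(V>60)
for s,c in blobs(y,100): print('yel',s,c,onz(ci,s[:2],45)[0])
save(cv2.resize(im[120:330,180:400],None,fx=2.7,fy=2.7,interpolation=2),'w4c.png')
c2=[(513,243)]
print(onz(ci,(200,150),45),onz(ci,(300,250),45),onz(ci,(300,250),85))
```

```text
[460.01276163 221.83734649 222.43679727]
wcap [247, 162, 22, 23, 388] [257.7, 172.8] [458. 221.  19.]
wcap [286, 200, 21, 22, 371] [295.9, 210.3] [512. 276.  19.]
wcap [239, 211, 21, 21, 360] [248.9, 221.0] [528. 209.  19.]
wcap [265, 237, 20, 22, 349] [274.4, 247.5] [570. 246.  19.]
wcap [175, 339, 21, 25, 412] [186.3, 352.2] [764. 103.  19.]
yel [214, 147, 45, 44, 1234] [234.6, 164.7] [419.93534962 167.01569691  45.        ]
yel [372, 291, 11, 52, 204] [378.4, 319.7] [626.29060645 387.75970318  45.        ]
yel [136, 294, 10, 49, 208] [140.0, 321.7] [631.94670772  45.46599661  45.        ]
[[423.71362703 149.46939133  45.        ]] [[560.8148121  280.19907481  45.        ]] [[540.06140197 273.45713541  85.        ]]
```

View pics/w4c.png

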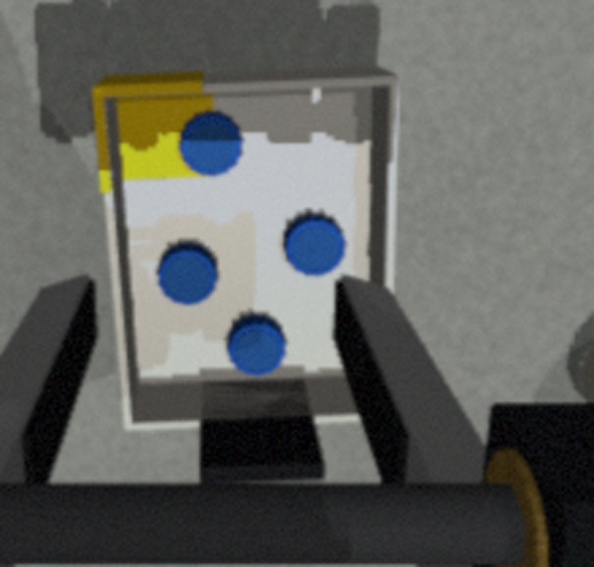

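The crop shows all four caps inside the tote, with the new one at (211,143) by the yellow corner. The rim corners are near (95,88), (395,75) and (128,428), and the tab runs from the rim at row 420 to its top at row 475, columns 203 to 322.

Run:
```python
from h import *
ci=manip.camera_info('wrist')
f=lambda x,y:(x/2.7+180,y/2.7+120)
for nm,p,z in [('TL',(95,88),45),('TR',(397,75),45),('BL',(127,430),45),('tabtop L',(203,463),85),('tabtop R',(320,463),85),('tabtopfar L',(203,476),85),('tabtopfar R',(323,474),85),('rimtabL',(203,420),45),('rimtabR',(308,418),45)]:
    print(nm,onz(ci,f(*p),z)[0].round(1))
for p in [(604,248,85),(599,218,85),(599,278,85),(609,248,85)]: print(p,((proj(ci,p)[0]-[180,120])*2.7).round())
```

```text
TL [425.1 168.1  45. ]
TR [418.6 306.1  45. ]
BL [603.6 177.9  45. ]
tabtop L [595.3 218.1  85. ]
tabtop R [595.1 273.1  85. ]
tabtopfar L [602.4 218.1  85. ]
tabtopfar R [601.1 274.8  85. ]
rimtabL [597.6 217.7  45. ]
rimtabR [596.2 272.4  45. ]
(604, 248, 85) [266. 479.]
(599, 218, 85) [203. 470.]
(599, 278, 85) [330. 470.]
(609, 248, 85) [266. 488.]
```

Call:
play_rows([
  {"hand": 0.3,"xyz": [14.1,2.5,-2.5],"turn": [0,0,-87]},
  {"hand": 0.3,"xyz": [14.1,2.5,-2.5],"turn": [0,0,-87]},
  {"hand": 0.3,"xyz": [14.1,2.5,-2.5],"turn": [0,0,-87]},
  {"hand": 0.3,"xyz": [14.1,2.5,-2.5],"turn": [0,0,-87]},
  {"hand": 0.3,"xyz": [14.1,2.5,-2.5],"turn": [0,0,-87]},
  {"hand": 0.3,"xyz": [14.1,2.5,-2.5],"turn": [0,0,-87]},
  {"hand": 0.3,"xyz": [14.1,2.5,-2.5],"turn": [0,0,-87]},
  {"hand": 0.3,"xyz": [14.1,2.5,-2.5],"turn": [0,0,-87]},
])

```text
time: 10.02
tcp_pos: [600.0, 246.4, 192.9]
tool_rot: [-0.001, 0.48, 0.877, -0.001]
force: [0.2, -0.2, -0.2]
grip_width: 61.3
finger_force: 0.0
```

Call:
play_rows([
  {"hand": 0.3,"xyz": [0,0,0],"turn": [0,0,-29.7]},
  {"hand": 0.3,"xyz": [0,0,0],"turn": [0,0,-29.7]},
  {"hand": 0.3,"xyz": [0,0,0],"turn": [0,0,-29.7]},
  {"hand": 0.3,"xyz": [0,0,0],"turn": [0,0,-29.7]},
  {"hand": 0.3,"xyz": [0,0,0],"turn": [0,0,-29.7]},
  {"hand": 0.3,"xyz": [0,0,0],"turn": [0,0,-29.7]},
  {"hand": 0.3,"xyz": [0,0,0],"turn": [0,0,-29.7]},
])

```text
time: 10.6
tcp_pos: [600.1, 246.5, 193.9]
tool_rot: [-0.0, 0.685, 0.728, -0.0]
force: [-0.1, 0.0, -0.4]
grip_width: 61.2
finger_force: 0.0
```

Run:
```python
from h import *
im,ci=snap('wrist');s=manip.read_state();print(s['tcp_pos'],s['tool_rot'],s['q'].round(2));save(im,'w5.png')
hsv=cv2.cvtColor(im,cv2.COLOR_RGB2HSV);V=hsv[...,2].astype(int)
uv=proj(ci,[(596,217,85),(596,277,85),(606,277,85),(606,217,85)]);print(uv.round())
m=V<60
x0,y0=uv.min(0).astype(int)-25;x1,y1=uv.max(0).astype(int)+25
for st,c in blobs(m[y0:y1,x0:x1],50): print(st[0]+x0,st[1]+y0,st[2:],np.array(c)+[x0,y0])
o=im.copy();cv2.polylines(o,[uv.astype(int)],True,(255,0,0),1)
save(cv2.resize(o[y0-60:y1+60,x0-60:x1+60],None,fx=2.5,fy=2.5,interpolation=2)[:600,:800],'w5c.png')
```

```text
[600.19150095 246.50189585 194.08269441] [-1.51975569e-04  6.85654680e-01  7.27926893e-01 -2.74388010e-04] [0.33 0.54 1.24 0.   1.37 0.27]
[[254. 222.]
 [258. 166.]
 [267. 167.]
 [264. 223.]]
259 156 [13, 68, 635] [264.4 190.5]
```

View pics/w5c.png

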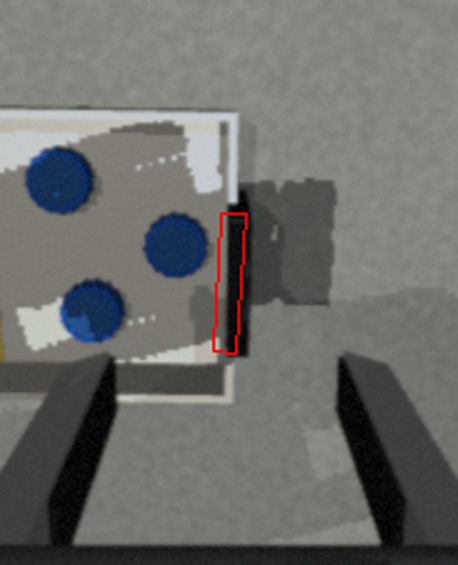

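The crop shows the tab as the black bar at (237,275), square to the jaws and about 3 mm beyond the red predicted box, between the open fingers.

Call:
play_rows([
  {"hand": 0.3,"xyz": [0.3,0,-4],"turn": [0,0,0]},
  {"hand": 0.3,"xyz": [0.3,0,-8],"turn": [0,0,0]},
  {"hand": 0.3,"xyz": [0.3,0,-11],"turn": [0,0,0]},
  {"hand": 0.3,"xyz": [0.3,0,-13.3],"turn": [0,0,0]},
  {"hand": 0.3,"xyz": [0.3,0,-13.3],"turn": [0,0,0]},
  {"hand": -1,"xyz": [0.3,0,-13.3],"turn": [0,0,0]},
  {"hand": -1,"xyz": [0.3,0,-13.3],"turn": [0,0,0]},
  {"hand": -1,"xyz": [0.3,0,-13.3],"turn": [0,0,0]},
])

```text
time: 11.32
tcp_pos: [604.3, 246.9, 63.8]
tool_rot: [0.001, 0.687, 0.727, 0.001]
force: [0.3, 0.6, 0.5]
grip_width: 44.8
finger_force: 0.0
```

Call:
play_rows([
  {"hand": -1,"xyz": [0,0,0],"turn": [0,0,0]},
  {"hand": -1,"xyz": [0,0,0],"turn": [0,0,0]},
  {"hand": -1,"xyz": [0,0,0],"turn": [0,0,0]},
  {"hand": -1,"xyz": [0,0,0],"turn": [0,0,0]},
  {"hand": -1,"xyz": [0,0,0],"turn": [0,0,0]},
  {"hand": -1,"xyz": [0,0,0],"turn": [0,0,0]},
  {"hand": -1,"xyz": [0,0,0],"turn": [0,0,0]},
  {"hand": -1,"xyz": [0,0,0],"turn": [0,0,0]},
])

```text
time: 11.98
tcp_pos: [603.4, 246.6, 61.7]
tool_rot: [0.0, 0.687, 0.727, 0.0]
force: [-0.8, -0.6, 2.3]
grip_width: 9.6
finger_force: 30.0
```

Gripped at 9.6 mm. Lifting slowly.

Call:
play_rows([
  {"hand": -1,"xyz": [0,0,0.7],"turn": [0,0,0]},
  {"hand": -1,"xyz": [0,0,2],"turn": [0,0,0]},
  {"hand": -1,"xyz": [0,0,4],"turn": [0,0,0]},
  {"hand": -1,"xyz": [0,0,6.5],"turn": [0,0,0]},
  {"hand": -1,"xyz": [0,0,9],"turn": [0,0,0]},
  {"hand": -1,"xyz": [0,0,11.5],"turn": [0,0,0]},
  {"hand": -1,"xyz": [0,0,14],"turn": [0,0,0]},
  {"hand": -1,"xyz": [0,0,16],"turn": [0,0,0]},
])

```text
time: 12.65
tcp_pos: [603.4, 246.6, 224.9]
tool_rot: [0.001, 0.687, 0.727, 0.001]
force: [0.3, 0.0, -1.9]
grip_width: 9.8
finger_force: 30.0
```

Call:
play_rows([
  {"hand": -1,"xyz": [0,0,2.5],"turn": [0,0,0]},
  {"hand": -1,"xyz": [0,0,5],"turn": [0,0,0]},
  {"hand": -1,"xyz": [0,0,7.5],"turn": [0,0,0]},
  {"hand": -1,"xyz": [0,0,9],"turn": [0,0,0]},
  {"hand": -1,"xyz": [0,0,10],"turn": [0,0,0]},
  {"hand": -1,"xyz": [0,0,10],"turn": [0,0,0]},
])

```text
time: 13.15
tcp_pos: [603.5, 246.6, 324.4]
tool_rot: [0.001, 0.687, 0.727, 0.002]
force: [-0.4, -0.4, -2.6]
grip_width: 10.0
finger_force: 30.0
```

Run:
```python
from h import *
s=manip.read_state();print(s['tcp_pos'],s['tool_rot'],s['force'],s['grip_width'],s['finger_force'])
a,_=snap('scene');b,_=snap('side');w,_=snap('wrist')
o=np.zeros((590,800,3),np.uint8)
o[:320,:400]=cv2.resize(a[60:220,240:440],(400,320));o[:320,400:]=cv2.resize(b[40:200,140:340],(400,320));o[320:584,:352]=cv2.resize(w,(352,264));save(o,'s3.png')
```

```text
[603.45759384 246.61342158 324.35114938] [0.00084141 0.68691088 0.72673945 0.00158088] [-0.38671037 -0.4464617  -2.63877787] 9.9822061209757 29.995484054088593
```

View pics/s3.png

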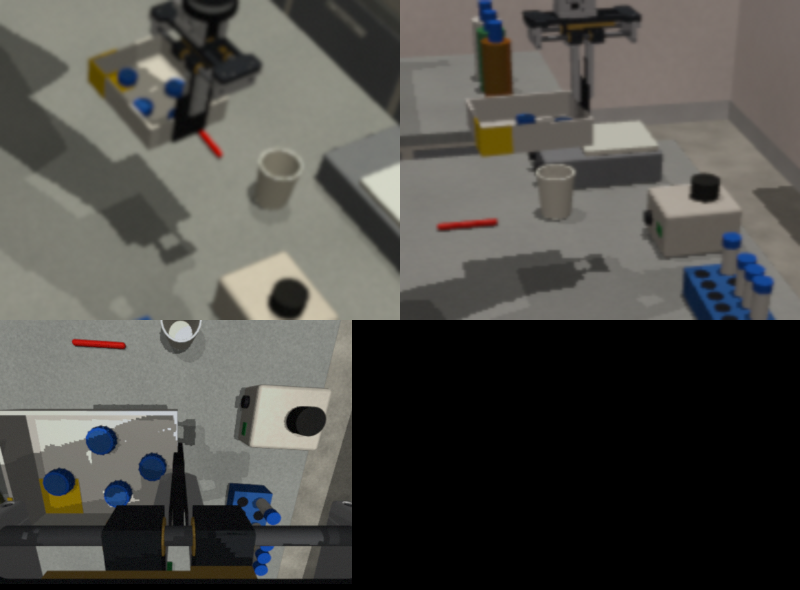

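All four caps ride in the lifted tote in both camera crops, and nothing is touched. Now the tilt, with +x and +y going up.

Call:
play_rows([
  {"hand": -1,"xyz": [0,0,0.5],"turn": [2,-2,0]},
  {"hand": -1,"xyz": [0,0,1],"turn": [5,-5,0]},
  {"hand": -1,"xyz": [0,0,1],"turn": [8,-8,0]},
  {"hand": -1,"xyz": [0,0,1],"turn": [11,-11,0]},
  {"hand": -1,"xyz": [0,0,1],"turn": [14,-14,0]},
  {"hand": -1,"xyz": [0,0,1],"turn": [17,-17,0]},
  {"hand": -1,"xyz": [0,0,1],"turn": [20,-20,0]},
  {"hand": -1,"xyz": [0,0,1],"turn": [22,-22,0]},
])

```text
time: 13.97
tcp_pos: [602.7, 246.0, 330.0]
tool_rot: [0.007, 0.662, 0.7, 0.269]
force: [-0.6, -1.5, -2.2]
grip_width: 10.0
finger_force: 30.0
```

```bash
cat > caps.py <<'E'
from h import *
# tote frame from the tool: at grasp tool z down, tote yaw 3 deg; tote_grip lies at the tcp less 8 mm along tool z
s=manip.read_state();q=s['tool_rot'];T=R.from_quat(np.array(q)[[1,2,3,0]])
q0=np.array([0,.687,.727,0]);T0=R.from_quat(q0[[1,2,3,0]])
Rt=(T*T0.inv()*R.from_euler('z',3,degrees=True)).as_matrix()
g=np.array(s['tcp_pos'])+T.apply([0,0,-8]);  o=g-Rt@np.array([91,0,70])
print('tcp',np.round(s['tcp_pos']),'q',s['q'].round(2),'tilt',round(np.degrees(np.arccos(Rt[2,2])),1),'corner z',(o+Rt@[-86,-66,4])[2].round(),'grip',s['grip_width'],s['finger_force'],s['time'])
for n in ['scene','side','wrist']:
    im,ci=snap(n);np.save(n+'_t.npy',im);hsv=cv2.cvtColor(im,cv2.COLOR_RGB2HSV);H,S,V=[hsv[...,i].astype(int) for i in range(3)]
    def ontote(uv):
        d=ray(ci,uv)@Rt;c=(np.array(ci['origin'])-o)@Rt;return c+d*((19-c[2])/d[:,2])[:,None]
    b=(abs(H-112)<15)&(S>120)&(V>25)
    for st,c in blobs(b,15):
        p=ontote(c)[0]
        if abs(p[0])<110 and abs(p[1])<90: print(n,'blue',st,p.round(),'d',np.hypot(p[0]+86,p[1]+66).round())
    y=(abs(H-25)<10)&(S>150)&(V>40)
    for st,c in blobs(y,30):
        p=ontote(c)[0]
        if abs(p[0])<130 and abs(p[1])<130: print(n,'yel',st,p.round())
E
python3 caps.py
```

```text
tcp [603. 246. 330.] q [0.22 0.21 1.46 0.33 1.03 0.06] tilt 31.2 corner z 189.0 grip 9.986874441944359 30.009910762310028 13.9667
scene blue [303, 109, 17, 17, 122] [-36. -37.  19.] d 58.0
scene yel [294, 112, 10, 12, 33] [-87. -65.  19.]
side blue [190, 115, 8, 8, 45] [-69. -29.  19.] d 41.0
side yel [187, 117, 19, 17, 156] [-68. -68.  19.]
wrist blue [45, 217, 124, 73, 5010] [-45. -39.  19.] d 49.0
wrist yel [85, 231, 31, 28, 555] [-41. -23.  19.]
wrist yel [235, 286, 6, 30, 121] [ 71. -77.  19.]
wrist yel [278, 287, 7, 56, 227] [111. -93.  19.]
wrist yel [234, 323, 7, 21, 101] [  70. -113.   19.]
```

Call:
play_rows([
  {"hand": -1,"xyz": [0,0,0],"turn": [3,-3,0]},
  {"hand": -1,"xyz": [0,0,0],"turn": [5,-5,0]},
  {"hand": -1,"xyz": [0,0,0],"turn": [5,-5,0]},
  {"hand": -1,"xyz": [0,0,0],"turn": [5,-5,0]},
  {"hand": -1,"xyz": [0,0,0],"turn": [5,-5,0]},
  {"hand": -1,"xyz": [0,0,0],"turn": [5,-5,0]},
  {"hand": -1,"xyz": [0,0,0],"turn": [5,-5,0]},
  {"hand": -1,"xyz": [0,0,0],"turn": [5,-5,0]},
])

```text
time: 14.78
tcp_pos: [603.4, 246.8, 331.5]
tool_rot: [0.009, 0.649, 0.687, 0.327]
force: [0.4, -0.0, -1.6]
grip_width: 9.8
finger_force: 30.0
```

```bash
cat >> caps.py <<'E'
# wrist view: blue pixels in tote coordinates (cap tops), rasterised at 1 mm
ys,xs=np.nonzero(b);p=ontote(np.c_[xs,ys]);k=(abs(p[:,0])<95)&(abs(p[:,1])<75);p=p[k]
G=np.zeros((150,190),np.uint8);G[(p[:,1]+75).astype(int),(p[:,0]+95).astype(int)]=1
G=cv2.morphologyEx(G,cv2.MORPH_CLOSE,np.ones((5,5),np.uint8))
print('area/804',G.sum()/804,'x',p[:,0].min().round(),p[:,0].max().round(),'y',p[:,1].min().round(),p[:,1].max().round())
D=cv2.distanceTransform(G,2,5);pk=(D==cv2.dilate(D,np.ones((21,21))))&(D>9)
for y_,x_ in np.argwhere(pk): print('peak',x_-95,y_-75,D[y_,x_].round(1),'d',np.hypot(x_-95+86,y_-75+66).round())
for r in G[::8,::4]: print(''.join('.#'[v] for v in r))
E
python3 caps.py
```

```text
tcp [603. 247. 332.] q [ 0.19  0.16  1.55  0.45  0.9  -0.05] tilt 38.1 corner z 177.0 grip 9.813819185494346 30.002551674842834 14.7833
scene blue [308, 111, 14, 17, 119] [-41. -37.  19.] d 53.0
side blue [192, 116, 8, 9, 59] [-71. -29.  19.] d 40.0
side yel [190, 117, 19, 18, 141] [-68. -67.  19.]
wrist blue [45, 217, 124, 73, 5008] [-44. -39.  19.] d 50.0
wrist yel [85, 231, 31, 28, 555] [-40. -22.  19.]
wrist yel [235, 287, 6, 26, 109] [ 72. -76.  19.]
wrist yel [278, 287, 7, 56, 222] [111. -92.  19.]
wrist yel [234, 323, 6, 20, 89] [  71. -112.   19.]
area/804 5.053482587064677 x -86.0 13.0 y -66.0 1.0
peak -39 -51 16.2 d 49.0
peak -7 -50 16.2 d 81.0
peak -64 -46 16.8 d 30.0
peak -69 -20 16.4 d 49.0
................................................
.....###.....###................................
...#######################......................
...########################.....................
...#########################....................
.....######..######..######.....................
...########.....................................
...#########....................................
...#########....................................
......#####.....................................
................................................
................................................
................................................
................................................
................................................
................................................
................................................
................................................
................................................
```

The four caps sit stacked in an L in the yellow corner, at about (-70,-50), (-39,-51), (-7,-50) and (-69,-20) mm in the tote. The farthest is 81 mm from the corner point (limit 95), and they did not move between the last two looks. The tilt is 38° and the corner is at 177 mm.

```bash
python3 -c "
from station import manip
print(manip.job_done())"
```

```text
the job is handed in; nothing more can be done
None
```

I put the adapter in the tray and the cap in the tote, and handed the job in with the tote held still in the air, tilted about 38° with all four caps in the yellow corner; no verdict came back.

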